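# Show the fullest tin of nuts to the stock camera

### The arm

A 6-joint arm with a two-finger parallel gripper is mounted at the origin on the work surface. World frame = base frame: x ahead of the robot, y to its left, z up, the work surface at z = 0. Lengths are in m, angles in rad, forces in N, time in s.
With the tool pointing down it reaches from about 0.275 to 0.85 m from the base axis. Payload 19 kg.
Tool frame: the origin (TCP) lies on the mounting face of the last link; the fingertips stand 173 mm ahead of it and the grasp point (between the pads) lies 155 mm ahead of it (arm.tips_ahead is the distance from the TCP to the fingertips, in m); z points along the fingers, y is the line along which they close (so a half turn about z gives the same grasp; the last joint's range is limited). The gripper opens to 85 mm and grips with 20 to 120 N. Pads are 22 mm wide; open, the fingers measure 114 mm over their backs; the gripper's body (76 mm by 85 mm) begins 54 mm behind the grasp point. The pads swing forward as they close: fully open they stand 13 mm farther back than shut.
Start: joints at [1.196, 0.15, 1.437, -0, 1.554, -0.134], TCP at [0.137, 0.558, 0.405] pointing down, gripper open.
Joint ranges: [-2.8, 2.8], [-0.68, 2.1], [0.12, 2.68], [-1.39, 4.53], [0.16, 2.79], [-2.81, 2.81]. Speed limits (rad/s): [1.89, 1.89, 2.22, 3.01, 3.01, 3.01].

### API

Orientations are given as a unit quaternion [x, y, z, w].
In Python, from station import readout, cams, hand_in, arm gives the robot as it stands. The module is installed in compiled form; this text tells all that it offers.
- The arm moves only by the tool jog_arm, never from a script. Its argument "moves" is a list of rows, each a list of 2 entries, a list of its own where there are three numbers: the shift along the world's x, y, z in m, then the turn about the world's z in rad. A call has 1 to 12 rows; each row is the pose to reach, as a shift and turn from the pose commanded when the call began; what a row does not reach only later rows make up. A row lasts 1/10 s, in which the tool goes at most 50 mm and 8.59 degrees, less where a joint would pass 70% of its speed; a pose out of reach is approached as far as the arm can. A call with a gripper value outside its range is refused whole. "fingers" is the opening, from -1 (shut) to 1 (fully open), set as the call begins (left out, the last holds). The fingers move at their own pace and stop on an object; the grip force is fixed at half the most. Time passes only in rows, so rows that repeat a pose let the fingers close. It gives the time, the measured TCP pose, the force, the opening and the grip force at its end, in the units of the state.
- readout.read_state(): the state, without advancing time (a new reading comes with each control period).
- cams.get_image(name): name is "scene" or "top" or "wrist"; returns a dict with "pixels" (384x512x3 uint8, red, green, blue), "vertical_fov" (degrees; the focal length in pixels is half the picture's height over the tangent of half this angle, whatever the lens; pixels are square), "cx", "cy" (the principal point, pixels), "view" (4x4, takes a point from world to camera coordinates); the wrist camera has in their place "T_tool_cam" (4x4, takes a point from camera to tool coordinates, whose origin is the TCP and whose axes are the flange's). Camera axes: x right, y up, looking along -z (the intrinsics and any distortion apply to the point x, -y, -z); pixel columns grow to the right and rows downward; lengths in m; the calibration is good to about 2 mm. A picture is of the moment at which its call begins: read the wrist's pose just before it. There is no depth.
- hand_in(): hands the job in; it is judged then, once.
Trained networks look in a picture, given as the dict that the camera call returned (one of the last four; its "shot" number tells which), for a name from the list of things; names that differ only in an ending like _2 or _b are one class to them, and where a whole thing is asked for, a point or a joint stands for the part that bears it (a point fixed in the world has none). Each returns a list of dicts, best first, with "confidence" (0 to 1); they miss things now and then, are a little off and sometimes report something else, mostly with a low value. They report only what shows in the picture. A call takes as long as a camera call.
- cams.cut_out(picture, target): "mask" (384x512 bool, what is visible of it) and "box" ([centre column, centre row, width, height] in pixels, round what is visible of it).
The state is a dict: "t": time; "joint_positions": joint angles; "joint_vel": joint speeds; "joint_efforts": joint torques, N m; "position": TCP position; "eef_rot": TCP orientation; "ft_force": force on the tool from outside, world axes, zero at the start; "wrist_torque": the same for the moment, N m; "grip_width": finger opening in m; "gripper_force": force on a finger pad.
Only numpy, scipy, OpenCV 4.12 (cv2) and the standard library are available. Lean on these libraries where they do the work, as an engineer would, in place of code of your own. Each camera call takes 0.05 s, during which the arm holds its last target. There are 200 camera calls.

### The job

Book out the fullest tin of nuts at the stock camera: first slide the camera along its rail until the carriage is hard against the left-hand stop (the robot's left). Then find the heaviest of the three identical closed tins in the black tray by hefting them, put the lighter ones you lift back in the tray, and finish holding the heaviest up in front of the lens, upright, its middle level with and centred on the lens and about 18 cm from it; the program ends still holding it there, with the other two tins standing in the tray. Never let a tin tip over, and leave the bolts, battery, handset, screwdriver and tape roll where they are.

Things in the scene. Friction and masses are not known exactly. Their poses are not given: they have to be found in the camera images.
- tin_a_mid (a point): one of three outwardly identical closed round tinplate tins with a slip lid and a paper band, 55 mm in diameter and 90 mm tall, standing upright in the tray, full to different depths with steel nuts (0.2 to 0.9 kg each; the heaviest weighs over 0.6 kg, the other two under 0.47 kg each, and the heaviest may stand in any of the three places). The point is at its centre, 45 mm above its base; its z axis is the tin's axis
- tin_b_mid (a point): one of three outwardly identical closed round tinplate tins with a slip lid and a paper band, 55 mm in diameter and 90 mm tall, standing upright in the tray, full to different depths with steel nuts (0.2 to 0.9 kg each; the heaviest weighs over 0.6 kg, the other two under 0.47 kg each, and the heaviest may stand in any of the three places). The point is at its centre, 45 mm above its base; its z axis is the tin's axis
- tin_c_mid (a point): one of three outwardly identical closed round tinplate tins with a slip lid and a paper band, 55 mm in diameter and 90 mm tall, standing upright in the tray, full to different depths with steel nuts (0.2 to 0.9 kg each; the heaviest weighs over 0.6 kg, the other two under 0.47 kg each, and the heaviest may stand in any of the three places). The point is at its centre, 45 mm above its base; its z axis is the tin's axis
- tray_floor (a point): black printed parts tray, fixed to the bench, 180 mm (its x) by 410 mm (its y), walls and dividers 25 mm high and 4 mm thick, floor 4 mm thick. Three dividers make four lanes side by side along its y, each about 97 mm wide and 172 mm long (lanes run along x; lane centres at y = -0.152, -0.051, 0.051, 0.152 m). Three lanes hold one tin each, the third holds two bolts. The point is at the centre of the tray, on the floor's upper face
- cam_slide (a joint): position of the camera carriage along its rail, in m: 0 at the right-hand rubber stop, 0.24 hard against the left-hand rubber stop (left as the robot sees it, +y). It slides with about 3 N of friction and stays where it is left
- cam_knob (a point): black knurled upright knob on the front tongue of the camera carriage, by which the carriage is slid: 26 mm in diameter, 26 mm tall, point at its centre, 91 mm above the bench; the tongue's upper face is 27 mm below the point. The point's y axis runs along the rail towards the left-hand stop, its -x axis points to the robot's side, the way the camera looks. The camera mast stands 155 mm behind the knob (along +x)
- cam_lens (a point): centre of the front of the camera's lens, 170 mm above the bench; the black camera (face 56 mm square) sits on a mast on the carriage and looks level along this point's -x axis, towards the robot's side. It is 85 mm behind the knob along +x and moves with the carriage. y and z are across and up
- bolt_a_mid (a point): bystander: steel bolt standing upright on a 40 mm square plate 5 mm thick, 72 mm tall in all; point half-way up, 36 mm above its underside; in the third lane of the tray
- bolt_b_mid (a point): bystander: steel bolt standing upright on a 40 mm square plate 5 mm thick, 72 mm tall in all; point half-way up, 36 mm above its underside; in the third lane of the tray
- bolt_c_mid (a point): bystander: steel bolt standing upright on a 40 mm square plate 5 mm thick, 72 mm tall in all; point half-way up, 36 mm above its underside; on the bench left of the tray
- battery_mid (a point): bystander: black and grey battery pack lying on the bench, 46 x 140 x 38 mm, point at its centre
- handset_mid (a point): bystander: white radio handset with two black thumb sticks, 75 x 150 x 26 mm (36 mm over the sticks), point at its centre
- driver_grip (a point): bystander: screwdriver lying on the bench beyond the tray, at the right; point on its handle
- tape_mid (a point): bystander: black roll of tape lying flat, 90 mm in diameter, 24 mm high, point at its centre

How it is judged:
On the way, in this order (a step that is already met when the one before it is completed fails the run):
1. the camera carriage stands against its left-hand stop (within 6 mm) (value of joint cam_slide above 0.234 m and velocity of joint cam_slide below 0.01 m/s), for 0.2 s.
2. a tin is lifted clear of the tray floor by the fingers (((z of tin_a_mid in the frame of tray_floor above 0.055 m and contact force between the fingers and tin_a above 1 N) or (z of tin_b_mid in the frame of tray_floor above 0.055 m and contact force between the fingers and tin_b above 1 N) or (z of tin_c_mid in the frame of tray_floor above 0.055 m and contact force between the fingers and tin_c above 1 N))), for 0.2 s.
At the end, for the whole second after the job is handed in: Carriage within 6 mm of its left stop; heaviest tin held still by the fingers, upright to 0.15 rad, centre 10-26 cm before the lens and within 4 cm of its axis sideways and in height, touching no camera part or other tin; the other two tins stand upright, at rest, on the tray floor (all of step 1 and ((x of tin_a_mid in the frame of cam_lens between -0.26 and -0.1 m and y of tin_a_mid in the frame of cam_lens between -0.04 and 0.04 m and z of tin_a_mid in the frame of cam_lens between -0.04 and 0.04 m and angle between tin_a_mid's own z axis and vertical below 0.15 rad and contact force between the fingers and tin_a above 2 N and linear speed of tin_a below 0.03 m/s and contact force between tin_a and cam_slide below 0.3 N and (x of tin_b_mid in the frame of tray_floor between -0.065 and 0.065 m and y of tin_b_mid in the frame of tray_floor between -0.18 and 0.18 m and z of tin_b_mid in the frame of tray_floor between 0.04 and 0.05 m and angle between tin_b_mid's own z axis and vertical below 0.08 rad and linear speed of tin_b below 0.02 m/s and contact force between tin_a and tin_b below 0.3 N and contact force between tray and tin_b between 1 and 5.2 N) and (x of tin_c_mid in the frame of tray_floor between -0.065 and 0.065 m and y of tin_c_mid in the frame of tray_floor between -0.18 and 0.18 m and z of tin_c_mid in the frame of tray_floor between 0.04 and 0.05 m and angle between tin_c_mid's own z axis and vertical below 0.08 rad and linear speed of tin_c below 0.02 m/s and contact force between tin_a and tin_c below 0.3 N and contact force between tray and tin_c between 1 and 5.2 N)) or (x of tin_b_mid in the frame of cam_lens between -0.26 and -0.1 m and y of tin_b_mid in the frame of cam_lens between -0.04 and 0.04 m and z of tin_b_mid in the frame of cam_lens between -0.04 and 0.04 m and angle between tin_b_mid's own z axis and vertical below 0.15 rad and contact force between the fingers and tin_b above 2 N and linear speed of tin_b below 0.03 m/s and contact force between tin_b and cam_slide below 0.3 N and (x of tin_a_mid in the frame of tray_floor between -0.065 and 0.065 m and y of tin_a_mid in the frame of tray_floor between -0.18 and 0.18 m and z of tin_a_mid in the frame of tray_floor between 0.04 and 0.05 m and angle between tin_a_mid's own z axis and vertical below 0.08 rad and linear speed of tin_a below 0.02 m/s and contact force between tin_b and tin_a below 0.3 N and contact force between tray and tin_a between 1 and 5.2 N) and (x of tin_c_mid in the frame of tray_floor between -0.065 and 0.065 m and y of tin_c_mid in the frame of tray_floor between -0.18 and 0.18 m and z of tin_c_mid in the frame of tray_floor between 0.04 and 0.05 m and angle between tin_c_mid's own z axis and vertical below 0.08 rad and linear speed of tin_c below 0.02 m/s and contact force between tin_b and tin_c below 0.3 N and contact force between tray and tin_c between 1 and 5.2 N)) or (x of tin_c_mid in the frame of cam_lens between -0.26 and -0.1 m and y of tin_c_mid in the frame of cam_lens between -0.04 and 0.04 m and z of tin_c_mid in the frame of cam_lens between -0.04 and 0.04 m and angle between tin_c_mid's own z axis and vertical below 0.15 rad and contact force between the fingers and tin_c above 2 N and linear speed of tin_c below 0.03 m/s and contact force between tin_c and cam_slide below 0.3 N and (x of tin_a_mid in the frame of tray_floor between -0.065 and 0.065 m and y of tin_a_mid in the frame of tray_floor between -0.18 and 0.18 m and z of tin_a_mid in the frame of tray_floor between 0.04 and 0.05 m and angle between tin_a_mid's own z axis and vertical below 0.08 rad and linear speed of tin_a below 0.02 m/s and contact force between tin_c and tin_a below 0.3 N and contact force between tray and tin_a between 1 and 5.2 N) and (x of tin_b_mid in the frame of tray_floor between -0.065 and 0.065 m and y of tin_b_mid in the frame of tray_floor between -0.18 and 0.18 m and z of tin_b_mid in the frame of tray_floor between 0.04 and 0.05 m and angle between tin_b_mid's own z axis and vertical below 0.08 rad and linear speed of tin_b below 0.02 m/s and contact force between tin_c and tin_b below 0.3 N and contact force between tray and tin_b between 1 and 5.2 N)))); the arm keeps its last pose, push and grip.
It fails at once if a tin is tipped over (angle between any of tin_a_mid, tin_b_mid, tin_c_mid's own z axis and vertical above 0.5 rad).
It fails at once if a bystander is shifted by more than 30 mm (distance of any of bolt_a_mid, bolt_b_mid, bolt_c_mid, battery_mid, handset_mid, driver_grip, tape_mid from where it was at the start of the episode above 0.03 m).
It also fails if it takes over 69 s, if anything falls off the work surface, if the arm or the gripper's body presses on something with over 40 N, if the wrist force passes 120 N, or if a joint passes its speed limit or range.

## Working session

There is one attempt and no reset: what is moved stays moved. The work goes in short steps, Python scripts to look and compute and a tool call to move; the robot and the scene stay as the last step left them, time stands still between calls to the robot, and variables do not carry over. Pictures are saved under pics/ and viewed, at most 10 in all, crops included, and the job is handed in when it is done.

Besides the shell and the picture viewer there is one more tool, called after ">>>" by a JSON object that holds its "method" and its "body", one argument or row to a line. jog_arm: Moves the arm, as the interface text tells. Its arguments: {"type":"object","properties":{"moves":{"type":"array","items":{"type":"array"}},"fingers":{"type":"number"}},"required":["moves"]}

```bash
mkdir -p pics
cat > h.py <<'E'
import numpy as np, cv2
from station import readout, cams, hand_in, arm
from scipy.spatial.transform import Rotation as R
def st():
    s=readout.read_state(); return s
def shot(n):
    s=st(); p=cams.get_image(n)
    if 'view' in p: V=np.array(p['view'])
    else:
        T=np.eye(4);T[:3,:3]=R.from_quat(s['eef_rot']).as_matrix();T[:3,3]=s['position']
        V=np.linalg.inv(T@np.array(p['T_tool_cam']))
    p['V']=V; p['f']=192/np.tan(np.radians(p['vertical_fov'])/2); return p
def save(p,n): cv2.imwrite('pics/'+n,np.ascontiguousarray(p['pixels'][:,:,::-1]))
def ray(p,u,v):
    d=np.array([(u-p['cx'])/p['f'],-(v-p['cy'])/p['f'],-1]); W=np.linalg.inv(p['V'])
    return W[:3,3],W[:3,:3]@d/np.linalg.norm(d)
def onz(p,u,v,z):
    o,d=ray(p,u,v); return o+d*(z-o[2])/d[2]
def tri(rs):
    A=0;b=0
    for o,d in rs:
        M=np.eye(3)-np.outer(d,d);A=A+M;b=b+M@o
    return np.linalg.solve(A,b)
def proj(p,X):
    c=p['V']@np.append(X,1); return p['cx']-p['f']*c[0]/c[2], p['cy']+p['f']*c[1]/c[2]
E
python3 - <<'E'
from h import *
s=st();print(s['t'],s['position'],s['eef_rot'],s['ft_force'],s['grip_width'])
for n in ('scene','top'):
    p=shot(n);save(p,n+'0.png');print(n,{k:p[k] for k in p if k not in('pixels','V','view')},np.round(np.linalg.inv(p['V'])[:3,3],3))
    for t in ('tin_a_mid','cam_knob','cam_lens','bolt_a_mid'):
        for r in cams.cut_out(p,t)[:4]:
            print(t,round(r['confidence'],2),np.round(r['box'],1),np.round(onz(p,r['box'][0],r['box'][1],.09),3))
E
```

```text
0.0 [0.13713524 0.55837189 0.40411284] [ 1.20106391e-01  9.92760860e-01 -5.59581215e-04 -1.32105866e-04] [-0.55877599  0.264778   -0.03323857] 0.08506352510723567
scene {'vertical_fov': 51.19374572049513, 'cx': 261.1213436449295, 'cy': 193.00634738674484, 'shot': 1, 'f': np.float64(400.79104849260494)} [ 0.825 -0.38   0.909]
tin_a_mid 0.75 [240.5 210.6  26.   35.9] [ 0.509 -0.012  0.09 ]
cam_knob 0.85 [303.7 280.7  91.8  64. ] [ 0.722 -0.075  0.09 ]
cam_lens 0.75 [301.8 279.9  93.4  64.2] [ 0.718 -0.076  0.09 ]
bolt_a_mid 0.66 [196.5 232.5  12.2  21.8] [ 0.46  -0.116  0.09 ]
bolt_a_mid 0.48 [185.5 272.   31.2  35. ] [ 0.502 -0.203  0.09 ]
top {'vertical_fov': 57.82983043963031, 'cx': 255.46054430730095, 'cy': 188.83525323263638, 'shot': 2, 'f': np.float64(347.5935045277465)} [0.469 0.017 1.116]
tin_a_mid 0.51 [258.7 201.4  19.8  20.4] [0.498 0.004 0.09 ]
cam_knob 0.59 [281.2 129.4  28.3  79.4] [ 0.714 -0.061  0.09 ]
cam_lens 0.59 [282.2 128.4  26.8  77.8] [ 0.717 -0.064  0.09 ]
bolt_a_mid 0.72 [290.8 224.9  14.4  18.6] [ 0.43 -0.09  0.09]
```

```bash
python3 -c "
import cv2
for n in ('scene0','top0'):
    i=cv2.imread(f'pics/{n}.png'); cv2.imwrite(f'pics/{n}b.png',cv2.resize(i,(800,600),interpolation=cv2.INTER_CUBIC))"
```

```text
(no output)
```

View pics/scene0b.png

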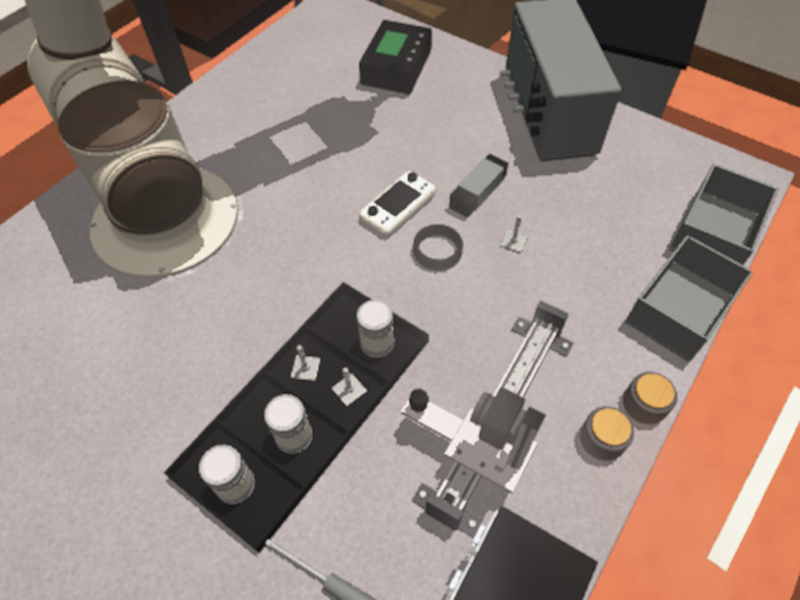

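View pics/top0b.png

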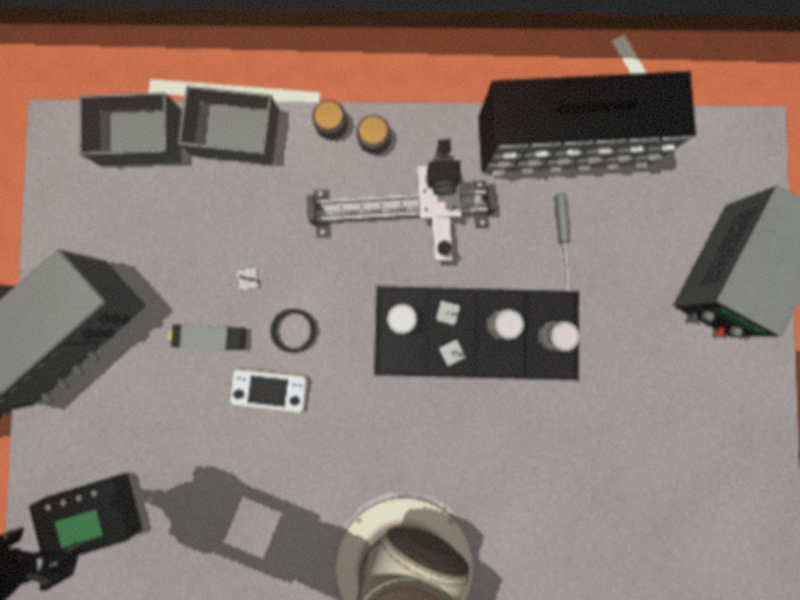

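Scene view (800×600): tin lids at (375,313), (285,410) and (222,465); knob at (418,402). Top view: lids at (402,318), (509,324) and (564,336); knob at (445,247). The bolts stand in the lane between the left tin and the middle tin.

Run:
```python
from h import *
P={n:shot(n) for n in('scene','top')}
k=.64
pts={'L':((375,310),(402,318)),'M':((285,408),(509,324)),'R':((222,463),(564,336)),'knobtop':((418,397),(445,246)),
'trayTL':((345,284),(377,287)),'trayBR':((262,550),(578,381)),'trayTR':((428,337),None),'lstop':((545,310),(316,205))}
for n,(a,b) in pts.items():
    if b is None: continue
    rs=[ray(P['scene'],a[0]*k,a[1]*k),ray(P['top'],b[0]*k,b[1]*k)]
    X=tri(rs); print(n,np.round(X,3),[np.round(np.array(proj(P[c],X))/k-q,1) for c,q in (('scene',a),('top',b))])
for n,q in {'tl':(377,287),'tr':(579,292),'br':(578,381),'bl':(375,376),'drv':(561,210),'drvtip':(569,290),'lens?':(445,183)}.items(): print(n,np.round(onz(P['top'],q[0]*k,q[1]*k,.025),3))
```

```text
L [0.492 0.009 0.103] [array([-0.3,  0. ]), array([-0.2, -0.2])]
M [ 0.483 -0.191  0.099] [array([-0.8,  0.1]), array([-0.4, -0.4])]
R [ 0.461 -0.297  0.089] [array([-0.8,  0.1]), array([-0.4, -0.4])]
knobtop [ 0.627 -0.072  0.101] [array([ 0.4, -0.1]), array([0.2, 0.2])]
trayTL [0.508 0.011 0.209] [array([ 36.4, -10.7]), array([24.1, 19.7])]
trayBR [ 0.42  -0.375 -0.202] [array([-47.5,  -6.7]), array([-18.8, -29.1])]
lstop [0.705 0.173 0.081] [array([ 2.6, -0.4]), array([1.2, 1.7])]
tl [0.556 0.059 0.025]
tr [ 0.549 -0.348  0.025]
br [ 0.371 -0.344  0.025]
bl [0.378 0.061 0.025]
drv [ 0.716 -0.314  0.025]
drvtip [ 0.553 -0.328  0.025]
lens? [ 0.769 -0.078  0.025]
```

>>> {"method": "jog_arm", "body": {
  "moves": [
    [[0.49, -0.63, 0.0], 0.24],
    [[0.49, -0.63, 0.0], 0.24],
    [[0.49, -0.63, 0.0], 0.24],
    [[0.49, -0.63, 0.0], 0.24],
    [[0.49, -0.63, 0.0], 0.24],
    [[0.49, -0.63, 0.0], 0.24],
    [[0.49, -0.63, 0.0], 0.24],
    [[0.49, -0.63, 0.0], 0.24],
    [[0.49, -0.63, 0.0], 0.24],
    [[0.49, -0.63, 0.0], 0.24],
    [[0.49, -0.63, 0.0], 0.24],
    [[0.49, -0.63, 0.0], 0.24]
  ],
  "fingers": 1
}}

```text
t: 1.8
position: [0.5039, 0.0859, 0.4049]
eef_rot: [0.001, 1.0, 0.0, 0.0]
ft_force: [0.3, 1.3, 0.7]
grip_width: 0.0853
gripper_force: 0.0
```

>>> {"method": "jog_arm", "body": {
  "moves": [
    [[0.09, -0.15, 0.0], 0],
    [[0.09, -0.15, 0.0], 0],
    [[0.09, -0.15, 0.0], 0],
    [[0.09, -0.15, 0.0], 0],
    [[0.09, -0.15, 0.0], 0],
    [[0.09, -0.15, 0.0], 0],
    [[0.09, -0.15, 0.0], 0]
  ]
}}

```text
t: 2.5
position: [0.5928, -0.0613, 0.4048]
eef_rot: [0.0, 1.0, 0.0, 0.0]
ft_force: [0.8, 0.6, 0.0]
grip_width: 0.0854
gripper_force: 0.0
```

Run:
```python
from h import *
s=st();print(s['t'],s['position'],s['eef_rot'],s['ft_force'])
p=shot('wrist');save(p,'w1.png');print(np.round(np.linalg.inv(p['V']),3),p['f'],p['cx'],p['cy'])
for t in ('tin_a_mid','cam_knob','bolt_a_mid'):
    for r in cams.cut_out(p,t)[:4]:
        print(t,round(r['confidence'],2),np.round(r['box'],1),np.round(onz(p,r['box'][0],r['box'][1],.094),3))
print(proj(p,[.627,-.072,.104]))
```

```text
2.5 [ 0.59280327 -0.06133057  0.40481293] [5.97236361e-05 9.99999997e-01 2.36868577e-05 3.16452072e-05] [0.80594442 0.61251954 0.03942949]
[[ 0.001 -0.944 -0.33   0.508]
 [ 1.     0.001  0.001 -0.063]
 [-0.001 -0.33   0.944  0.374]
 [ 0.     0.     0.     1.   ]] 323.4886540841402 256.56176753954077 189.73260988392354
tin_a_mid 0.83 [338.2  54.6  79.5  74.4] [0.491 0.002 0.094]
cam_knob 0.67 [252.4 271.9  78.9 189.1] [ 0.693 -0.067  0.094]
bolt_a_mid 0.75 [225.1   7.3  38.   14.6] [ 0.457 -0.087  0.094]
(np.float64(246.89304315184648), np.float64(215.94315629423465))
```

View pics/w1.png

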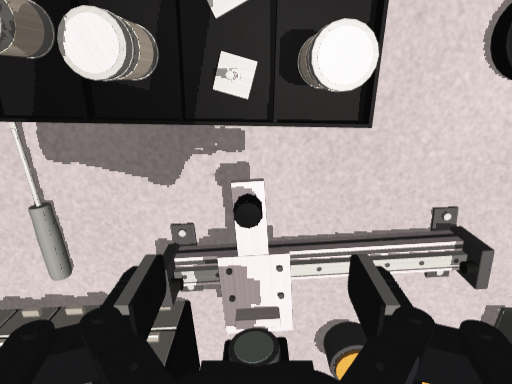

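Wrist view: knob top at (248,210), lids at (341,54) and (94,43), bolt at (233,74); rail ends near (180,260) and (470,250).

Run:
```python
from h import *
p=shot('wrist'); q=shot('top')
for n,(u,v,z) in {'knob':(248,210,.104),'L':(341,54,.094),'M':(94,43,.094),'tongL':(239,250,.064),'tongR':(270,250,.064),'railL':(462,228,.04),'railR':(175,248,.04),'carrL':(291,254,.05),'carrR':(219,254,.05),'bolt':(233,74,.01)}.items(): print(n,np.round(onz(p,u,v,z),3))
print('knob tri',tri([ray(p,248,210),ray(q,445*.64,246*.64)]),'L',tri([ray(p,341,54),ray(q,402*.64,318*.64)]))
```

```text
knob [ 0.621 -0.071  0.104]
L [0.491 0.004 0.094]
M [ 0.482 -0.192  0.094]
tongL [ 0.685 -0.082  0.064]
tongR [ 0.685 -0.049  0.064]
railL [0.671 0.171 0.04 ]
railR [ 0.696 -0.159  0.04 ]
carrL [ 0.699 -0.024  0.05 ]
carrR [ 0.699 -0.106  0.05 ]
bolt [ 0.505 -0.088  0.01 ]
knob tri [ 0.63073721 -0.07231252  0.08237752] L [0.49102209 0.00799714 0.08065364]
```

>>> {"method": "jog_arm", "body": {
  "moves": [
    [[0.031, -0.01, 0.0], 0.07],
    [[0.031, -0.01, -0.05], 0.07],
    [[0.031, -0.01, -0.1], 0.07],
    [[0.031, -0.01, -0.13], 0.07],
    [[0.031, -0.01, -0.155], 0.07],
    [[0.031, -0.01, -0.155], 0.07]
  ]
}}

```text
t: 3.4
position: [0.6233, -0.0717, 0.2463]
eef_rot: [-0.035, 0.999, 0.001, -0.003]
ft_force: [0.0, -0.7, -0.6]
grip_width: 0.0855
gripper_force: 0.0
```

>>> {"method": "jog_arm", "body": {
  "moves": [
    [[0, 0, 0], 0],
    [[0, 0, 0], 0],
    [[0, 0, 0], 0],
    [[0, 0, 0], 0],
    [[0, 0, 0], 0],
    [[0, 0, 0], 0]
  ],
  "fingers": -0.6
}}

```text
t: 4.0
position: [0.6243, -0.072, 0.251]
eef_rot: [-0.035, 0.999, -0.0, 0.001]
ft_force: [-2.0, 1.0, 8.9]
grip_width: 0.0241
gripper_force: 58.5
```

>>> {"method": "jog_arm", "body": {
  "moves": [
    [[-0.001, 0.015, 0.0], 0],
    [[-0.002, 0.035, 0.0], 0],
    [[-0.004, 0.055, 0.0], 0],
    [[-0.005, 0.075, 0.0], 0],
    [[-0.007, 0.095, 0.0], 0],
    [[-0.008, 0.115, 0.0], 0],
    [[-0.009, 0.13, 0.0], 0],
    [[-0.01, 0.14, 0.0], 0],
    [[-0.0105, 0.15, 0.0], 0],
    [[-0.0105, 0.15, 0.0], 0]
  ]
}}

```text
t: 5.0
position: [0.6138, 0.0791, 0.251]
eef_rot: [-0.035, 0.999, 0.0, 0.001]
ft_force: [-0.6, 3.1, 9.5]
grip_width: 0.024
gripper_force: 59.2
```

Run:
```python
from h import *
p=shot('wrist');save(p,'w2.png')
s=st();print(s['position'],s['ft_force'],s['wrist_torque'])
```

```text
[0.61378689 0.07873687 0.25100437] [-1.27939034  2.49428104  8.05076771] [0.3878742  0.13284126 0.00386254]
```

View pics/w2.png

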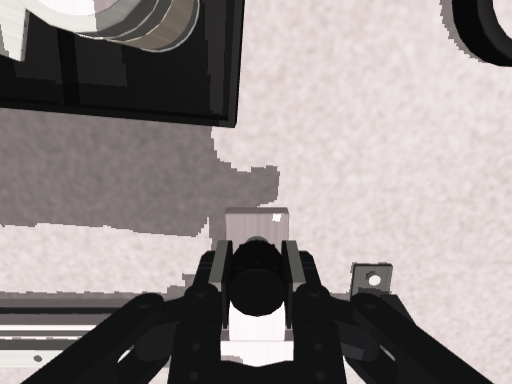

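The knob is held between the pads and the tongue moved along; the left rail bracket shows at (372,280). Continuing in small steps to the stop.

>>> {"method": "jog_arm", "body": {
  "moves": [
    [[-0.0007, 0.01, 0.0], 0],
    [[-0.0014, 0.02, 0.0], 0],
    [[-0.002, 0.025, 0.0], 0],
    [[-0.0025, 0.03, 0.0], 0],
    [[-0.0025, 0.03, 0.0], 0]
  ]
}}

```text
t: 5.55
position: [0.6116, 0.1084, 0.251]
eef_rot: [-0.035, 0.999, 0.0, 0.002]
ft_force: [3.7, 3.6, 6.3]
grip_width: 0.0242
gripper_force: 59.2
```

>>> {"method": "jog_arm", "body": {
  "moves": [
    [[-0.0003, 0.005, 0.0], 0],
    [[-0.0006, 0.01, 0.0], 0],
    [[-0.001, 0.015, 0.0], 0],
    [[-0.001, 0.015, 0.0], 0]
  ]
}}

```text
t: 5.95
position: [0.6106, 0.1233, 0.251]
eef_rot: [-0.035, 0.999, 0.0, 0.001]
ft_force: [3.4, 2.5, 6.8]
grip_width: 0.0244
gripper_force: 59.3
```

>>> {"method": "jog_arm", "body": {
  "moves": [
    [[-0.0003, 0.004, 0.0], 0],
    [[-0.0005, 0.008, 0.0], 0],
    [[-0.0005, 0.008, 0.0], 0]
  ]
}}

```text
t: 6.25
position: [0.6105, 0.1267, 0.251]
eef_rot: [-0.034, 0.999, -0.005, 0.001]
ft_force: [2.1, -50.7, 9.8]
grip_width: 0.0242
gripper_force: 61.2
```

>>> {"method": "jog_arm", "body": {
  "moves": [
    [[0, 0, 0], 0],
    [[0, 0, 0], 0],
    [[0, 0, 0], 0],
    [[0, -0.003, 0], 0],
    [[0, -0.003, 0], 0]
  ]
}}

```text
t: 6.75
position: [0.6104, 0.1255, 0.251]
eef_rot: [-0.034, 0.999, -0.002, 0.001]
ft_force: [4.4, -25.4, 7.3]
grip_width: 0.0241
gripper_force: 60.9
```

>>> {"method": "jog_arm", "body": {
  "moves": [
    [[0, 0, 0], 0],
    [[0, 0, 0], 0],
    [[0, 0, 0], 0],
    [[0, 0, 0], 0],
    [[0, 0, 0], 0]
  ],
  "fingers": 1
}}

```text
t: 7.25
position: [0.6095, 0.1282, 0.2497]
eef_rot: [-0.035, 0.999, -0.0, -0.0]
ft_force: [0.6, -0.5, 0.3]
grip_width: 0.0856
gripper_force: 0.0
```

>>> {"method": "jog_arm", "body": {
  "moves": [
    [[0, 0, 0.04], 0],
    [[0, 0, 0.09], 0],
    [[0, 0, 0.14], 0],
    [[-0.03, -0.03, 0.14], -0.07],
    [[-0.08, -0.06, 0.14], -0.07],
    [[-0.12, -0.09, 0.14], -0.07],
    [[-0.12, -0.12, 0.14], -0.07],
    [[-0.12, -0.12, 0.14], -0.07],
    [[-0.12, -0.12, 0.14], -0.07]
  ]
}}

```text
t: 8.15
position: [0.4895, 0.0076, 0.39]
eef_rot: [0.001, 1.0, 0.0, 0.0]
ft_force: [0.2, -0.2, -0.9]
grip_width: 0.0854
gripper_force: 0.0
```

Run:
```python
from h import *
s=st();print(s['t'],s['position'],s['eef_rot'],s['ft_force'])
p=shot('wrist');save(p,'w3.png');q=shot('top');save(q,'t3.png');r=shot('scene')
for n,c in(('w',p),('t',q),('s',r)):
  for t in ('tin_a_mid','cam_knob','cam_lens'):
    for m in cams.cut_out(c,t)[:4]:
        print(n,t,round(m['confidence'],2),np.round(m['box'],1))
cv2.imwrite('pics/c3.png',np.vstack([cv2.resize(np.ascontiguousarray(i['pixels'][:,:,::-1]),(400,300)) for i in (p,r)]))
for c in(p,q,r): print(proj(c,[.622,.128,.104]),proj(c,[.708,.134,.17]))
```

```text
8.15 [0.48946708 0.00755487 0.39002179] [1.10644861e-03 9.99999321e-01 8.89575597e-07 3.66225902e-04] [ 0.21038492 -0.20575268 -0.92193517]
w tin_a_mid 0.73 [259.6 172.2  63.9  79.7]
w cam_knob 0.83 [352.1 319.9  58.7 117.9]
w cam_knob 0.35 [  0.8 137.6   1.5  21.9]
w cam_lens 0.62 [353.6 319.9  58.1 118.3]
t cam_knob 0.69 [216.7 131.9  27.4  74.3]
t cam_lens 0.56 [217.7 131.7  32.4  73.3]
s tin_a_mid 0.77 [241.1 209.8  29.1  36.2]
s cam_knob 0.84 [344.1 209.6  90.6  63.3]
s cam_lens 0.95 [343.4 211.4  89.3  64.3]
s cam_lens 0.5 [204.2 363.6  62.4  36. ]
(np.float64(383.64525857570084), np.float64(315.08889262145)) (np.float64(406.29729246146206), np.float64(449.97846757607687))
(np.float64(216.89099001256903), np.float64(158.75445459196436)) (np.float64(212.60292104573043), np.float64(124.18597088720743))
(np.float64(312.4637348288711), np.float64(189.60256207207965)) (np.float64(350.51436828124463), np.float64(189.653060417038))
```

View pics/c3.png

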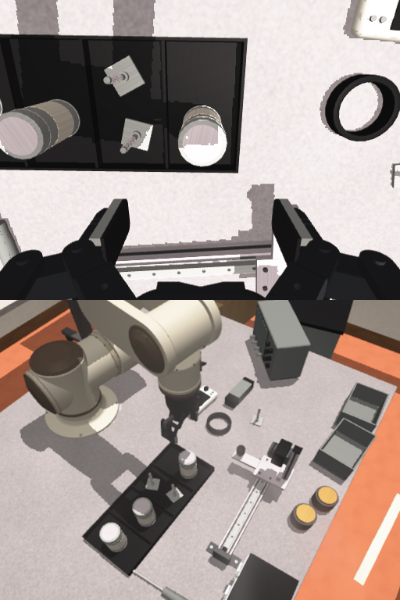

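Carriage now sits at the left end of the rail (scene crop, knob near (240,152)). The L tin's lid is near (203,147) in the wrist crop.

Run:
```python
from h import *
p=shot('wrist')
print(np.round(onz(p,260,188,.094),3))
m=cams.cut_out(p,'tin_a_mid')
for r in m: 
    print(r['confidence'],r['box'])
    b=r['box']; k=np.array(r['mask'])
    # symmetric axis: fit cylinder silhouette
    from scipy.optimize import minimize
    def sil(xy):
        a=np.linspace(0,2*np.pi,40); pts=[proj(p,[xy[0]+.0275*np.cos(t),xy[1]+.0275*np.sin(t),z]) for t in a for z in(.004,.094)]
        h=cv2.convexHull(np.array(pts,np.float32)); M=np.zeros((384,512),np.uint8); cv2.fillConvexPoly(M,(h*16).astype(np.int32),1,shift=4); return M>0
    def cost(xy): M=sil(xy); return -(M&k).sum()/(M|k).sum()
    o=onz(p,b[0],b[1],.06)[:2]
    z=minimize(cost,o,method='Nelder-Mead',options=dict(initial_simplex=[o,o+[.01,0],o+[0,.01]])); print(z.x,z.fun)
```

```text
[0.495 0.009 0.094]
0.78 [258.5, 173.2, 60.0, 77.3]
[0.49067778 0.00700764] -0.9372953915890204
```

>>> {"method": "jog_arm", "body": {
  "moves": [
    [[0.001, 0, -0.05], 0],
    [[0.001, 0, -0.1], 0],
    [[0.001, 0, -0.14], 0],
    [[0.001, 0, -0.165], 0],
    [[0.001, 0, -0.177], 0],
    [[0.001, 0, -0.177], 0]
  ]
}}

```text
t: 9.45
position: [0.4905, 0.0079, 0.2118]
eef_rot: [0.0, 1.0, 0.0, -0.001]
ft_force: [0.2, 0.4, 0.1]
grip_width: 0.0855
gripper_force: 0.0
```

>>> {"method": "jog_arm", "body": {
  "moves": [
    [[0, 0, 0], 0],
    [[0, 0, 0], 0],
    [[0, 0, 0], 0],
    [[0, 0, 0], 0],
    [[0, 0, 0], 0]
  ],
  "fingers": 0
}}

```text
t: 9.95
position: [0.4911, 0.0081, 0.2143]
eef_rot: [0.0, 1.0, -0.0, 0.001]
ft_force: [-0.7, 2.8, 7.2]
grip_width: 0.0531
gripper_force: 60.5
```

>>> {"method": "jog_arm", "body": {
  "moves": [
    [[0, 0, 0.01], 0],
    [[0, 0, 0.025], 0],
    [[0, 0, 0.03], 0],
    [[0, 0, 0.03], 0],
    [[0, 0, 0.03], 0],
    [[0, 0, 0.03], 0],
    [[0, 0, 0.03], 0]
  ]
}}

```text
t: 10.65
position: [0.4905, 0.008, 0.2422]
eef_rot: [0.0, 1.0, -0.0, -0.0]
ft_force: [-1.3, -0.5, -3.4]
grip_width: 0.0533
gripper_force: 62.6
```

>>> {"method": "jog_arm", "body": {
  "moves": [
    [[0, 0, 0], 0],
    [[0, 0, 0], 0],
    [[0, 0, 0], 0]
  ]
}}

```text
t: 10.95
position: [0.4906, 0.008, 0.2426]
eef_rot: [0.0, 1.0, -0.0, -0.0]
ft_force: [-0.2, -0.1, -2.4]
grip_width: 0.0531
gripper_force: 62.6
```

>>> {"method": "jog_arm", "body": {
  "moves": [
    [[0, 0, 0], 0]
  ]
}}

```text
t: 11.05
position: [0.4906, 0.008, 0.2427]
eef_rot: [0.0, 1.0, -0.0, -0.0]
ft_force: [-0.2, 0.3, -3.7]
grip_width: 0.0534
gripper_force: 62.6
```

>>> {"method": "jog_arm", "body": {
  "moves": [
    [[0, 0, 0], 0]
  ]
}}

```text
t: 11.15
position: [0.4906, 0.0079, 0.2427]
eef_rot: [0.0, 1.0, -0.0, -0.0]
ft_force: [-0.2, -0.3, -2.5]
grip_width: 0.0529
gripper_force: 62.6
```

About 3 N (0.3 kg): a light one. Putting it back.

>>> {"method": "jog_arm", "body": {
  "moves": [
    [[0, 0, -0.012], 0],
    [[0, 0, -0.022], 0],
    [[0, 0, -0.027], 0],
    [[0, 0, -0.03], 0],
    [[0, 0, -0.03], 0],
    [[0, 0, -0.03], 0]
  ]
}}

```text
t: 11.75
position: [0.4907, 0.0082, 0.2134]
eef_rot: [0.0, 1.0, 0.0, 0.0]
ft_force: [-9.4, 4.6, 19.8]
grip_width: 0.0529
gripper_force: 59.9
```

>>> {"method": "jog_arm", "body": {
  "moves": [
    [[0, 0, 0], 0],
    [[0, 0, 0], 0],
    [[0, 0, 0], 0],
    [[0, 0, 0], 0],
    [[0, 0, 0], 0]
  ],
  "fingers": 1
}}

```text
t: 12.25
position: [0.4906, 0.0079, 0.2126]
eef_rot: [0.0, 1.0, -0.0, -0.0]
ft_force: [0.9, 0.0, 0.3]
grip_width: 0.0853
gripper_force: 0.0
```

>>> {"method": "jog_arm", "body": {
  "moves": [
    [[0, 0, 0.04], 0],
    [[0, 0, 0.09], 0],
    [[0, 0, 0.14], 0],
    [[0, 0, 0.175], 0],
    [[0, -0.05, 0.175], 0],
    [[-0.005, -0.1, 0.175], 0],
    [[-0.009, -0.15, 0.175], 0],
    [[-0.009, -0.2, 0.175], 0],
    [[-0.009, -0.2, 0.175], 0],
    [[-0.009, -0.2, 0.175], 0]
  ]
}}

```text
t: 13.25
position: [0.4814, -0.193, 0.3873]
eef_rot: [0.002, 1.0, 0.0, -0.0]
ft_force: [0.2, 0.6, 0.1]
grip_width: 0.0854
gripper_force: 0.0
```

```bash
cat >> h.py <<'E'
from scipy.optimize import minimize
def fit(p,k,o):
    def sil(xy):
        a=np.linspace(0,2*np.pi,40); pts=[proj(p,[xy[0]+.0275*np.cos(t),xy[1]+.0275*np.sin(t),z]) for t in a for z in(.004,.094)]
        h=cv2.convexHull(np.array(pts,np.float32)); M=np.zeros((384,512),np.uint8); cv2.fillConvexPoly(M,(h*16).astype(np.int32),1,shift=4); return M>0
    def cost(xy): M=sil(xy); return -(M&k).sum()/(M|k).sum()
    z=minimize(cost,o,method='Nelder-Mead',options=dict(initial_simplex=[o,o+[.01,0],o+[0,.01]])); return z.x,z.fun
E
python3 - <<'E'
from h import *
s=st();print(s['t'],s['position'],s['ft_force'])
p=shot('wrist');q=shot('top');r=shot('scene')
for n,c in(('w',p),('t',q),('s',r)):
    for m in cams.cut_out(c,'tin_a_mid')[:4]:
        b=m['box'];print(n,round(m['confidence'],2),np.round(b,1),fit(c,np.array(m['mask']),onz(c,b[0],b[1],.06)[:2]))
cv2.imwrite('pics/c4.png',np.vstack([cv2.resize(np.ascontiguousarray(i['pixels'][:,:,::-1]),(400,300)) for i in (p,r)]))
E
```

```text
13.25 [ 0.48141412 -0.19301216  0.38731331] [0.16265829 0.5809561  0.05275949]
w 0.85 [462.1 179.8  98.5  79.2] (array([0.49051155, 0.00738032]), np.float64(-0.9648908296943232))
t 0.67 [260.1 205.6  18.5  21.9] (array([0.49112822, 0.00913401]), np.float64(-0.9769736842105263))
s 0.77 [239.6 210.6  23.3  36. ] (array([0.4912035 , 0.00344249]), np.float64(-0.8944020356234097))
s 0.28 [253.3 131.9  47.7  42.7] (array([0.37069381, 0.23782133]), np.float64(-0.47224456958970235))
```

View pics/c4.png

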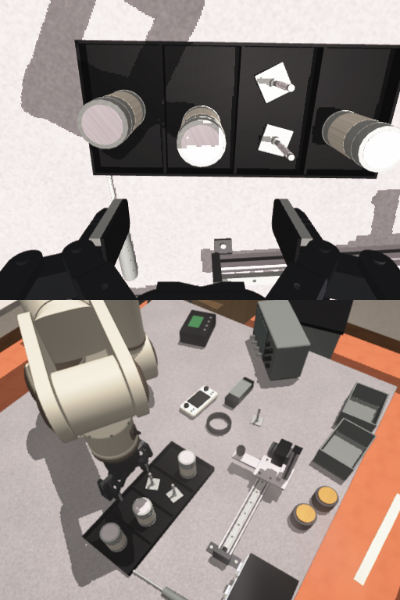

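L tin stands at its place again; the M lid is at (202,148) in the wrist crop, i.e. directly below the gripper; R lid at (105,124).

>>> {"method": "jog_arm", "body": {
  "moves": [
    [[0.001, 0, -0.05], 0],
    [[0.001, 0, -0.1], 0],
    [[0.001, 0, -0.14], 0],
    [[0.001, 0, -0.165], 0],
    [[0.001, 0, -0.174], 0],
    [[0.001, 0, -0.174], 0]
  ]
}}

```text
t: 14.15
position: [0.4827, -0.1916, 0.2133]
eef_rot: [0.0, 1.0, 0.0, -0.001]
ft_force: [0.5, 0.0, 0.7]
grip_width: 0.0856
gripper_force: 0.0
```

>>> {"method": "jog_arm", "body": {
  "moves": [
    [[0, 0, 0], 0],
    [[0, 0, 0], 0],
    [[0, 0, 0], 0],
    [[0, 0, 0], 0],
    [[0, 0, 0], 0]
  ],
  "fingers": 0
}}

```text
t: 14.65
position: [0.483, -0.1922, 0.2154]
eef_rot: [0.0, 1.0, -0.001, 0.001]
ft_force: [-1.1, 2.2, 10.8]
grip_width: 0.0534
gripper_force: 61.4
```

>>> {"method": "jog_arm", "body": {
  "moves": [
    [[0, 0, 0.01], 0],
    [[0, 0, 0.025], 0],
    [[0, 0, 0.03], 0],
    [[0, 0, 0.03], 0],
    [[0, 0, 0.03], 0],
    [[0, 0, 0.03], 0],
    [[0, 0, 0.03], 0],
    [[0, 0, 0.03], 0]
  ]
}}

```text
t: 15.45
position: [0.4826, -0.192, 0.2433]
eef_rot: [0.0, 1.0, 0.0, -0.0]
ft_force: [0.0, -0.1, -7.8]
grip_width: 0.0532
gripper_force: 64.9
```

>>> {"method": "jog_arm", "body": {
  "moves": [
    [[0, 0, 0], 0]
  ]
}}

```text
t: 15.55
position: [0.4826, -0.192, 0.2435]
eef_rot: [0.0, 1.0, 0.0, -0.0]
ft_force: [-0.3, -1.0, -7.2]
grip_width: 0.0528
gripper_force: 64.9
```

>>> {"method": "jog_arm", "body": {
  "moves": [
    [[0, 0, 0], 0]
  ]
}}

```text
t: 15.65
position: [0.4826, -0.1921, 0.2436]
eef_rot: [0.0, 1.0, -0.0, -0.0]
ft_force: [-0.2, -0.1, -7.6]
grip_width: 0.0537
gripper_force: 64.9
```

About 7.5 N (0.77 kg): over 0.6 kg, so this is the heaviest. Carrying it to the camera.

>>> {"method": "jog_arm", "body": {
  "moves": [
    [[0, 0, 0.03], 0],
    [[0, 0, 0.065], 0],
    [[0, 0, 0.1], 0],
    [[0, 0.015, 0.12], 0],
    [[0.005, 0.04, 0.12], 0],
    [[0.01, 0.075, 0.12], 0],
    [[0.013, 0.11, 0.12], 0],
    [[0.016, 0.145, 0.12], 0],
    [[0.02, 0.18, 0.12], 0],
    [[0.023, 0.215, 0.12], 0],
    [[0.027, 0.25, 0.12], 0],
    [[0.03, 0.28, 0.12], 0]
  ]
}}

```text
t: 16.85
position: [0.5125, 0.0897, 0.3637]
eef_rot: [0.0, 1.0, 0.0, 0.0]
ft_force: [1.0, -0.0, -8.0]
grip_width: 0.0532
gripper_force: 67.4
```

>>> {"method": "jog_arm", "body": {
  "moves": [
    [[0.003, 0.02, -0.005], 0],
    [[0.004, 0.03, -0.018], 0],
    [[0.004, 0.033, -0.028], 0],
    [[0.004, 0.033, -0.028], 0],
    [[0.004, 0.033, -0.028], 0],
    [[0.004, 0.033, -0.028], 0]
  ]
}}

```text
t: 17.45
position: [0.5167, 0.1202, 0.3361]
eef_rot: [0.001, 1.0, -0.0, 0.0]
ft_force: [0.2, 0.2, -8.1]
grip_width: 0.0533
gripper_force: 67.1
```

Run:
```python
from h import *
s=st();print(s['t'],s['position'],s['ft_force'],s['gripper_force'])
p=shot('wrist');q=shot('top');r=shot('scene')
for n,c in(('t',q),('s',r)):
  for t in ('tin_a_mid','cam_lens'):
    for m in cams.cut_out(c,t)[:4]: print(n,t,round(m['confidence'],2),np.round(m['box'],1))
  print(n,'lens',proj(c,[.696,.1335,.17]),'tin',proj(c,[.516,.121,.17]),'knobtop',proj(c,[.611,.1275,.104]))
T=lambda i:np.ascontiguousarray(i['pixels'][:,:,::-1])
cv2.imwrite('pics/c5.png',np.hstack([cv2.resize(T(q)[80:260,150:390],(400,300),interpolation=cv2.INTER_CUBIC),cv2.resize(T(r)[100:370,60:420],(400,300),interpolation=cv2.INTER_CUBIC)]))
```

```text
17.45 [0.51672789 0.12019851 0.33609558] [ 0.22609917  0.1629912  -8.12901393] 67.07281976938248
t tin_a_mid 0.63 [257.4 205.4  18.8  21.9]
t tin_a_mid 0.62 [288.9 200.4  16.5  13.6]
t tin_a_mid 0.4 [172.4 250.5  50.9  27.7]
t cam_lens 0.59 [219.4 124.   30.   61.9]
t cam_lens 0.15 [171.2 250.9  53.   28.7]
t lens (np.float64(212.71603154383018), np.float64(128.4787525448588)) tin (np.float64(216.27170619536264), np.float64(193.73244089823862)) knobtop (np.float64(217.00575924181533), np.float64(162.48067936633564))
s tin_a_mid 0.59 [240.1 208.3  23.5  34.8]
s cam_lens 0.84 [342.4 210.4  92.9  61.3]
s lens (np.float64(345.58948077316217), np.float64(187.24996536796513)) tin (np.float64(274.951123774875), np.float64(154.73150475882434)) knobtop (np.float64(308.4357080904359), np.float64(187.5915846165686))
```

View pics/c5.png

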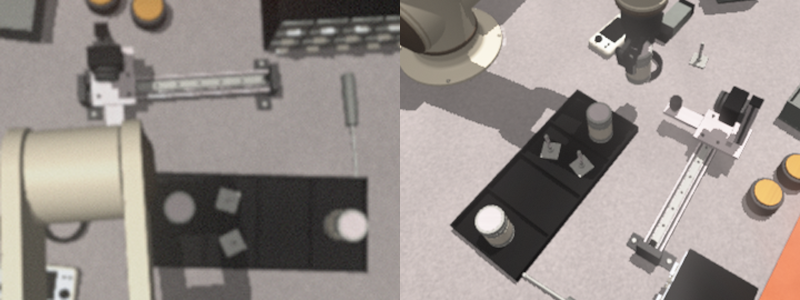

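Top crop: the camera is at the left end of the rail at (105,60), and the L and R tins stand in the tray at (180,207) and (350,225). Scene crop: the held tin is at (241,65) and the knob at (275,100). Both match my predicted positions for tin and lens.

```bash
python3 -c "
from h import *
s=st();print(max(abs(np.array(s['joint_vel']))))
print(hand_in())"
```

```text
0.0031978405473463475
the job is handed in; nothing more can be done
None
```

I handed the job in at about 17.5 s, and it returned no verdict. The carriage is against the left stop, and the middle tin (about 0.77 kg) is held upright about 18 cm before the lens. The left tin (about 0.3 kg) is back in the tray, and I never lifted the right one, because the middle was already over 0.6 kg.

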